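# Fit the work rest and lock the bench polisher on

## Task

Set up the clamped bench polisher for the foot pedal: first lower its loose work rest fully down onto the two locating dowels in front of the felt wheel, upright fence towards you, and let go. Then squeeze the trigger lever fully down, push in the lock-on button on the side of the grip while the lever is held down, and ease the lever up so that the button holds it on. Leave the toys and other things on the counter standing where they are.

Things in the scene. Friction and masses are not known exactly. Their poses are not given: they have to be found in the camera images.
- stand: grey cast bench stand, bolted down (place and yaw vary), carrying a straight polisher. Origin on the counter; z up, y left along the polisher's level axis (stand x 0, z 130 mm), x away from the robot side. Base plate 12 mm thick, x -145 to 45, y -110 to 200; clamp head y 19 to 53, its screw bar up to z 190; motor case 68 mm in diameter, y -8 to -110. The wheel does not turn here
- wheel (a point): centre of the polisher's pale felt wheel, 84 mm in diameter, 28 mm thick, at stand (0, 130, 130) mm
- grip (a point): centre of the polisher's square switch grip, at stand (0, -185, 130) mm: 50 mm wide and high (stand x -25 to 25, z 105 to 155), 150 mm long along y. The trigger lever lies on its top, the lock-on button is on its side towards the robot
- dowel0 (a point): foot of the left (+y) locating dowel, on the steel rest table in front of the wheel, at stand (-100, 172, 97) mm; its axes are the stand's. Dowel 10 mm in diameter, 18 mm high, its top 5 mm tapered to 4 mm. The table, 76 by 120 mm, has its top at z 97
- dowel1 (a point): foot of the right (-y) dowel, the same, at stand (-100, 88, 97) mm
- rest: loose work rest, about 0.38 kg: aluminium plate 90 (x) by 130 (y) by 8 mm with two through holes 12.5 mm in diameter and an upright fence along its -x edge. Origin: centre of the plate's underside, z up. It lies flat on the counter, at left or right, fence towards the robot (yaw within 0.35). In place it has the stand's yaw, lies on the rest table, fence on the robot's side, away from the wheel
- hole0 (a point): centre of the left (+y) hole at the plate's underside, at rest (0, 42, 0) mm; goes over dowel0
- hole1 (a point): centre of the right (-y) hole at the plate's underside, at rest (0, -42, 0) mm; goes over dowel1
- fence (a point): middle of the fence's top edge, at rest (-36, 0, 58) mm. The fence is 10 mm thick (rest's x), 100 mm long (y), 50 mm high above the plate; lift the rest by it, across its thickness. This point's axes are the rest's
- trigger (a joint): angle of the black trigger lever (rad): 0 released, 0.131 fully squeezed (a stop). 34 mm wide, 122 mm long, hinged at its motor end (stand y -115, z 160), sloping up to its rear end; it is pressed down. Spring: at the trigger pad 6.5 N at first, 13 N fully squeezed. Held by the lock-on button it stays at about 0.07; squeezing again frees the button
- trigger_pad (a point): where to press the lever: middle of its top face, 70 mm from the hinge, at the same place along the grip as the lock-on button. The full squeeze moves it 9 mm down, from stand z 176 to 167 mm (stand x 0)
- lockon (a joint): travel of the lock-on button (m): 0 out, 0.008 fully in. Spring: 2 N at first, 5 N when in. It is blocked after 1 mm unless the lever is squeezed beyond 0.11 rad; kept in while the lever is eased up, it is hooked by the lever, stays in at about 0.007 and holds the lever on
- lockon_face (a point): centre of the outer face of the round black button, 18 mm in diameter, at stand (-36, -185, 133) mm, pressed along the stand's +x. Out, it stands 11 mm off the grip's side; in, 3 mm. Two fingers about 50 mm apart, the tool tilted about 40 degrees so that it leans back over the robot's side, reach lever top and button at once
- dish: copper parts dish, 90 mm across, 20 mm high; leave alone
- key: brass clockwork key, 70 mm long, lying on the stand's base plate; leave alone
- tweezers: steel tweezers, 125 mm long, lying flat; leave alone
- top: lilac tin spinning top, 68 mm across, 76 mm high; leave alone
- jar: small tin jar of polishing paste, 60 mm across, 50 mm high, behind the stand; leave alone
- horse: cream tin horse on a wheeled plate, about 130 mm long, 130 mm high, behind the stand, at the left; leave alone
- rocket: silver tin rocketship standing on three fins, 176 mm high, at the left; leave alone
Not all that is in view belongs to the job. Leave any green or orange look-alike of the rest alone.

How it is judged:
By the outcome, as a careful person would: the job done as asked, in the order asked, and still so for the second after the job is handed in, with the robot touching nothing.
It also fails if it takes over 72 s, if anything falls off the work surface, if the arm or the gripper's body presses on something with over 40 N, if the wrist force passes 120 N, or if a joint passes its speed limit or range.

## Robot

A 6-joint arm with a two-finger parallel gripper is mounted at the origin on the work surface. World frame = base frame: x ahead of the robot, y to its left, z up, the work surface at z = 0. Lengths are in m, angles in degrees, forces in N, time in s.
With the tool pointing down it reaches from about 0.375 to 0.9 m from the base axis. Payload 3.1 kg.
Tool frame: the origin (TCP) lies on the centre line of the jaws, within the pads' length; the fingertips stand 14 mm ahead of it and the grasp point (between the pads) lies 5 mm behind it; y points along the fingers, x is the direction in which the jaws open and shut, and the axes are right-handed (so a half turn about y gives the same grasp; the last joint's range is limited). The gripper opens to 87 mm and grips with 3 to 60 N. Pads are 19 mm wide; open, the fingers measure 117 mm over their backs; the gripper's body (75 mm by 190 mm) begins 51 mm behind the grasp point.
Start: joints at [-75.373, 30.224, 82.088, -0, 67.689, -10.227], TCP at [0.263, -0.567, 0.213] pointing down, gripper open.
Joint ranges: [-176.69, 176.69], [-43.24, 126.21], [12.49, 139.97], [-82, 262], [0, 151.66], [-163.58, 163.58]. Speed limits (degrees/s): [159.86, 159.86, 180, 180, 180, 180].

## Interface

Orientations are given as a 3x3 rotation matrix whose columns are the frame's x, y, z axes.
In Python, from rig import bot gives the robot as it stands.
- The arm moves only by the tool jog_arm, never from a script. Its argument "rows" is a list that holds one entry, the list of rows, each a list of 6 numbers: the shift along the tool's x, y, z in m, then the turn, a rotation vector about the tool's x, y, z in degrees. A call has 1 to 8 rows; each row shifts and turns the commanded pose from where the row before left it, along the tool's axes as they then stand; what a row does not reach is not made up. A row lasts 1/10 s, in which the tool goes at most 50 mm and 8.59 degrees, less where a joint would pass 70% of its speed; a pose out of reach is approached as far as the arm can. A call is refused whole if a number of a shift passes 0.05 or a number of a turn 8.59, either way. A call with a gripper value outside its range is refused whole. "jaw" is the finger opening in m, from 0 to 0.087, set as the call begins (left out, the last holds). The fingers move at their own pace and stop on an object; the grip force is fixed at half the most. Time passes only in rows, so rows that do not move let the fingers close. It gives the time, the measured TCP pose, the force and the opening at its end, in the units of the state.
- bot.read_state(): the state, without advancing time (a new reading comes with each control period).
- bot.capture(name): name is "scene" or "top" or "wrist"; returns (picture, depth): 480x640x3 uint8, red, green, blue; 480x640 float32, m along the optical axis (not along the pixel's ray), 0 where there is no reading.
- bot.camera_params(name): a dict with "fov_y" (degrees; the focal length in pixels is half the picture's height over the tangent of half this angle, whatever the lens; pixels are square), "cx", "cy" (the principal point, pixels), "xyz" and "attitude" of the camera in the world. Camera axes: x right, y down, z forward; pixel columns grow to the right and rows downward; lengths in m; the calibration is good to about 2 mm. A picture is of the moment at which its call begins: read the wrist's pose just before it. camera_params takes no time and is no camera call; for the wrist camera it gives the pose at the moment of the call.
- bot.hand_in(): hands the job in, once; it reports no verdict.
Trained networks look in the newest picture that a camera, given by its name, has taken for a name from the list of things; names that differ only in an ending like _2 or _b are one class to them, and where a whole thing is asked for, a point or a joint stands for the part that bears it (a point fixed in the world has none). Each returns a list of dicts, best first, with "conf" (0 to 1); they miss things now and then, are a little off and sometimes report something else, mostly with a low value. They report only what shows in the picture. A call takes as long as a camera call. They do not tell look-alikes from the thing itself.
- bot.silhouettes(camera, target): "mask" (480x640 bool, what is visible of it).
- bot.landmark_of(camera, target): "xyz" ([x, y, z] in m, in world coordinates, good to about 4 mm: a listed point, or the origin of a listed thing).
The state is a dict: "time_s": time; "joint_positions": joint angles; "qvel": joint speeds; "tau": joint torques, N m; "position": TCP position; "tcp_rot": TCP orientation; "force": force on the tool from outside, world axes, zero at the start; "moment": the same for the moment, N m; "opening": opening from 0.0 (shut) to 1.0 (fully open).
Only numpy, scipy, OpenCV 4.12 (cv2) and the standard library are available. Lean on these libraries where they do the work, as an engineer would, in place of code of your own. Each camera call takes 0.05 s, during which the arm holds its last target. There are 200 camera calls.

## Working session

There is one attempt and no reset: what is moved stays moved. The work goes in short steps, Python scripts to look and compute and a tool call to move; the robot and the scene stay as the last step left them, time stands still between calls to the robot, and variables do not carry over. Pictures are saved under pics/ and viewed, about 8 in all and at most 12, crops included, and the job is handed in when it is done.

Besides the shell and the picture viewer there is one more tool, called after "Emit:" as name(argument=value, ...), one argument or row to a line, values as JSON. jog_arm: Moves the arm, as the interface text tells. Its arguments: {"type":"object","properties":{"rows":{"type":"array","items":{"type":"array","items":{"type":"array","items":{"type":"number"}}}},"jaw":{"type":"number"}},"required":["rows"]}

```bash
ls; mkdir -p pics; cat > h.py <<'E'
import numpy as np, cv2
from rig import bot
def snap(c,f=None):
    p,d=bot.capture(c)
    if f: cv2.imwrite('pics/'+f+'.png',p[:,:,::-1])
    return p,d
def K(c):
    q=bot.camera_params(c); f=240/np.tan(np.radians(q['fov_y'])/2); return f,q['cx'],q['cy'],np.array(q['xyz']),np.array(q['attitude'])
def px2w(c,d,u,v):
    f,cx,cy,t,R=K(c); z=d[int(v),int(u)]; return R@np.array([(u-cx)/f*z,(v-cy)/f*z,z])+t
def w2px(c,X):
    f,cx,cy,t,R=K(c); q=R.T@(np.array(X)-t); return np.array([cx+f*q[0]/q[2],cy+f*q[1]/q[2]])
def cloud(c,d):
    f,cx,cy,t,R=K(c); v,u=np.mgrid[:480,:640]; P=np.stack([(u-cx)/f*d,(v-cy)/f*d,d],-1); return P@R.T+t
E
python3 - <<'E'
from h import *
np.set_printoptions(precision=4,suppress=True)
a,d1=snap('scene'); b,d2=snap('top')
cv2.imwrite('pics/s1.png',a[:,:,::-1]);cv2.imwrite('pics/t1.png',b[:,:,::-1])
for c in('scene','top'):
    q=bot.camera_params(c); print(c,q)
    for n in('wheel','grip','dowel0','dowel1','rest','hole0','hole1','fence','trigger_pad','lockon_face','stand'):
        print(n,[(np.round(x['xyz'],4),round(x['conf'],2)) for x in bot.landmark_of(c,n)])
E
```

```text
pics
scene {'fov_y': 44.95680471789157, 'cx': 319.2688316380108, 'cy': 246.35613600039517, 'xyz': array([ 1.2544, -1.0938,  1.4294]), 'attitude': array([[ 0.8092,  0.4316, -0.3986],
       [ 0.5875, -0.5851,  0.559 ],
       [ 0.008 , -0.6865, -0.7271]])}
wheel [(array([0.6032, 0.1261, 0.1276]), 0.89)]
grip [(array([ 0.6006, -0.1882,  0.1285]), 0.97)]
dowel0 [(array([0.5019, 0.0855, 0.0948]), 0.67), (array([ 0.3966, -0.2148, -0.003 ]), 0.64), (array([0.5057, 0.1657, 0.0951]), 0.6), (array([ 0.616 , -0.3918, -0.0054]), 0.16)]
dowel1 [(array([0.5019, 0.0855, 0.0948]), 0.67), (array([ 0.3966, -0.2148, -0.003 ]), 0.64), (array([0.5057, 0.1657, 0.0951]), 0.6), (array([ 0.616 , -0.3918, -0.0054]), 0.16)]
rest [(array([ 0.3457,  0.1229, -0.0022]), 0.94), (array([ 0.3293, -0.5818,  0.0019]), 0.83), (array([ 0.2629, -0.3973, -0.0013]), 0.75), (array([ 0.4551, -0.387 ,  0.0018]), 0.72)]
hole0 [(array([ 0.3636, -0.5872, -0.0009]), 0.93), (array([ 0.2639, -0.3554,  0.0021]), 0.83), (array([ 0.4562, -0.3383, -0.0044]), 0.75), (array([ 0.2834, -0.575 ,  0.0008]), 0.71), (array([ 0.2501, -0.4408, -
[... 1981 characters left out ...]
0.    ]), 0.87), (array([ 0.2778, -0.574 , -0.0017]), 0.84), (array([ 0.3051,  0.1085, -0.0004]), 0.84), (array([0.7436, 0.2422, 0.001 ]), 0.7), (array([ 0.4582, -0.346 , -0.0045]), 0.66), (array([ 0.4526, -0.4267,  0.0002]), 0.63), (array([0.5051, 0.0828, 0.0988]), 0.4)]
fence [(array([ 0.4202, -0.3857,  0.0546]), 0.93), (array([0.3367, 0.1614, 0.0581]), 0.84), (array([ 0.3178, -0.6163,  0.0612]), 0.63), (array([ 0.4563, -0.3824, -0.0007]), 0.6)]
trigger_pad [(array([ 0.602 , -0.1851,  0.1776]), 0.84), (array([0.5042, 0.0839, 0.1002]), 0.26)]
lockon_face [(array([ 0.5667, -0.1863,  0.1303]), 0.4)]
stand [(array([ 0.6044, -0.0035,  0.0027]), 0.63), (array([ 0.4868,  0.3968, -0.0018]), 0.24)]
```

View pics/t1.png

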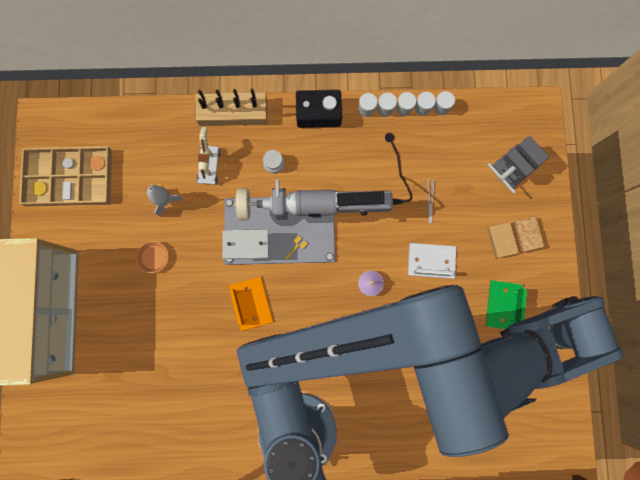

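View pics/s1.png

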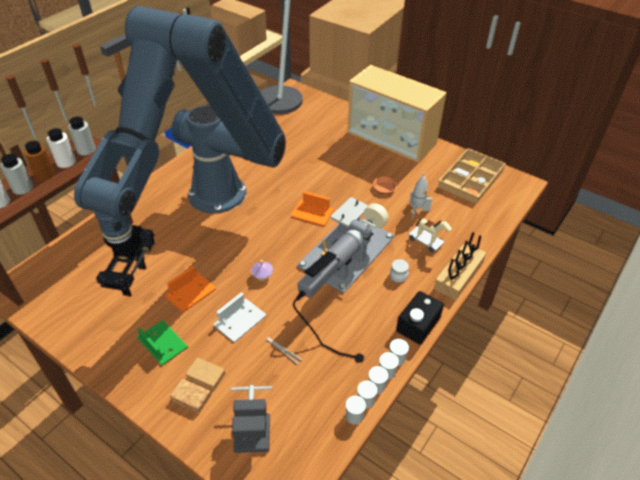

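The rest fits the aluminium piece at top-view (432,262) / scene (240,317), since it is bare metal and lies to the right. The orange ones at top (250,303) and scene (190,288) and the green one at top (507,305) are look-alikes. I'll move over it and confirm with the wrist camera.

```bash
cat >> h.py <<'E'
from scipy.spatial.transform import Rotation as Ro
def plan(P,R,n=None,p0=None,R0=None):
    s=bot.read_state(); p=np.array(s['position']) if p0 is None else np.array(p0); C=np.array(s['tcp_rot']) if R0 is None else R0
    P=np.array(P); rv=Ro.from_matrix(C.T@R).as_rotvec(degrees=True)
    m=int(np.ceil(max(np.linalg.norm(P-p)/.048,np.linalg.norm(rv)/8.5,1))); n=n or m
    out=[]
    for i in range(n):
        Rt=C@Ro.from_rotvec(rv*i/n,degrees=True).as_matrix()
        out.append([round(float(x),4) for x in Rt.T@((P-p)/n)]+[round(float(x),2) for x in rv/n])
    print(n,out)
def Rdown(yaw): # tool y down, tool x along world +x turned by yaw(deg)
    x=np.array([np.cos(np.radians(yaw)),np.sin(np.radians(yaw)),0]); y=np.array([0,0,-1.]); return np.stack([x,y,np.cross(x,y)],1)
E
python3 - <<'E'
from h import *
s=bot.read_state(); print(np.round(s['tcp_rot'],3),s['position'],s['opening'])
q=bot.camera_params('wrist');print(q)
R=np.array(s['tcp_rot']);print('cam in tool',R.T@(np.array(q['xyz'])-s['position']),R.T@q['attitude'])
for yaw in(-5,175): print(Ro.from_matrix(R.T@Rdown(yaw)).as_rotvec(degrees=True)); 
plan([.42,-.385,.213],R); plan([.42,-.385,.213],Rdown(-5));plan([.42,-.385,.213],Rdown(175))
E
```

```text
[[ 0.42  -0.     0.907]
 [-0.907  0.     0.42 ]
 [-0.    -1.     0.   ]] [ 0.26270671 -0.56705594  0.21323102] 0.9997702664072827
{'fov_y': 62.033880322728066, 'cx': 322.51826068311203, 'cy': 242.42899240833796, 'xyz': array([ 0.33088639, -0.5371564 ,  0.38423043]), 'attitude': array([[ 4.20143347e-01, -8.72908215e-01, -2.48013742e-01],
       [-9.07457631e-01, -4.04007051e-01, -1.15321079e-01],
       [ 4.65416534e-04,  2.73513347e-01, -9.61868095e-01]])}
cam in tool [ 0.00151359 -0.17099732  0.07443703] [[ 9.99999843e-01 -3.10224028e-04  4.67290665e-04]
 [-5.34327469e-04 -2.73541584e-01  9.61860029e-01]
 [-1.70568664e-04 -9.61860128e-01 -2.73541707e-01]]
[-3.59800035e-03 -6.01465855e+01 -2.69511577e-03]
[ 3.10984163e-03  1.19853414e+02 -4.15166257e-03]
6 [[-0.0165, 0.0, 0.0365, 0.0, 0.0, 0.0], [-0.0165, 0.0, 0.0365, 0.0, 0.0, 0.0], [-0.0165, 0.0, 0.0365, 0.0, 0.0, 0.0], [-0.0165, 0.0, 0.0365, 0.0, 0.0, 0.0], [-0.0165, 0.0, 0.0365, 0.0, 0.0, 0.0], [-0.0165, 0.0, 0.0365, 0.0, 0.0, 0.0]]
8 [[-0.0124, 0.0, 0.0274, -0.0, -7.52, -0.0], [-0.0087, 0.0, 0.0288, -0.0, -7.52, -0.0], [-0.0049,
[... 165 characters left out ...]
07, 0.0, 0.0281, -0.0, -7.52, -0.0], [0.0143, 0.0, 0.0265, -0.0, -7.52, -0.0]]
15 [[-0.0066, 0.0, 0.0146, 0.0, 7.99, -0.0], [-0.0086, 0.0, 0.0136, 0.0, 7.99, -0.0], [-0.0104, 0.0, 0.0122, 0.0, 7.99, -0.0], [-0.012, 0.0, 0.0107, 0.0, 7.99, -0.0], [-0.0133, 0.0, 0.0089, 0.0, 7.99, -0.0], [-0.0144, 0.0, 0.007, 0.0, 7.99, -0.0], [-0.0153, 0.0, 0.0049, 0.0, 7.99, -0.0], [-0.0158, 0.0, 0.0027, 0.0, 7.99, -0.0], [-0.016, 0.0, 0.0005, 0.0, 7.99, -0.0], [-0.0159, 0.0, -0.0017, 0.0, 7.99, -0.0], [-0.0155, 0.0, -0.0039, 0.0, 7.99, -0.0], [-0.0148, 0.0, -0.0061, 0.0, 7.99, -0.0], [-0.0139, 0.0, -0.0081, 0.0, 7.99, -0.0], [-0.0126, 0.0, -0.0099, 0.0, 7.99, -0.0], [-0.0111, 0.0, -0.0116, 0.0, 7.99, -0.0]]
```

Emit:
jog_arm(
  rows=[
    [[-0.012,0,0.028,0,-7.5,0],[-0.009,0,0.029,0,-7.5,0],[-0.005,0,0.03,0,-7.5,0],[-0.001,0,0.03,0,-7.5,0],[0.003,0,0.03,0,-7.5,0],[0.007,0,0.029,0,-7.5,0],[0.011,0,0.028,0,-7.5,0],[0.014,0,0.027,0,-7.5,0]],
  ],
)

```text
time_s: 2.0
position: [0.4219, -0.3836, 0.2134]
tcp_rot: [[0.996, 0.0, 0.084], [-0.084, -0.0, 0.996], [0.0, -1.0, -0.0]]
force: [-1.4, -0.6, 0.6]
opening: 1.001
```

```bash
python3 - <<'E'
from h import *
np.set_printoptions(precision=4,suppress=True)
a,d=snap('wrist'); cv2.imwrite('pics/w1.png',a[:,:,::-1])
s=bot.read_state(); print(s['position'],s['tcp_rot'])
for n in('hole0','fence','rest'):print(n,[(np.round(x['xyz'],4),round(x['conf'],2)) for x in bot.landmark_of('wrist',n)])
P=cloud('wrist',d); hsv=cv2.cvtColor(a,cv2.COLOR_RGB2HSV)
m=(P[...,2]>.045)&(P[...,2]<.075)&(abs(P[...,0]-.43)<.1)&(abs(P[...,1]+.385)<.1)&(hsv[...,1]<70)&(d>0)
Q=P[m]; print(len(Q),np.median(Q[:,2])); r=cv2.minAreaRect((Q[:,:2]*1000).astype(np.float32)); print(r)
m=(P[...,2]>.003)&(P[...,2]<.015)&(abs(P[...,0]-.45)<.1)&(abs(P[...,1]+.385)<.1)&(hsv[...,1]<70)&(d>0)
Q=P[m]; print(len(Q),np.median(Q[:,2])); print(cv2.minAreaRect((Q[:,:2]*1000).astype(np.float32)))
E
```

```text
[ 0.4242 -0.3794  0.2133] [[ 0.9969  0.0019  0.0781]
 [-0.0781  0.0036  0.9969]
 [ 0.0016 -1.      0.0038]]
hole0 [(array([ 0.4448, -0.4288,  0.    ]), 0.82), (array([ 0.3694, -0.5899,  0.0033]), 0.82), (array([ 0.2526, -0.4371,  0.0024]), 0.75), (array([ 0.2807, -0.5744, -0.0005]), 0.74), (array([ 0.264 , -0.3534, -0.0017]), 0.68), (array([ 0.4613, -0.3417,  0.0018]), 0.59)]
fence [(array([ 0.4168, -0.3853,  0.0584]), 0.79), (array([ 0.2193, -0.3937,  0.0603]), 0.65)]
rest [(array([ 0.2547, -0.3966,  0.0034]), 0.95), (array([ 0.3263, -0.5779, -0.0019]), 0.67), (array([ 0.4494, -0.3844,  0.0014]), 0.55)]
1380 0.05736054920729128
((417.89349365234375, -385.066650390625), (99.56692504882812, 9.992138862609863), 83.9685287475586)
10748 0.007569548574336976
((453.8358154296875, -389.1756591796875), (130.438232421875, 90.25627899169922), 83.72761535644531)
```

View pics/w1.png

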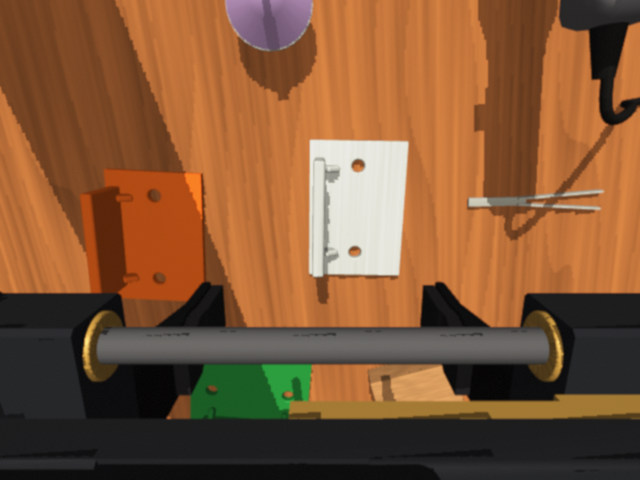

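The wrist view confirms the aluminium plate at (355,208), with two holes and its fence at (320,215) on the robot's side. Rest yaw is about -6.1°.

```bash
python3 - <<'E'
from h import *
np.set_printoptions(precision=4,suppress=True)
rows=[[-0.012, 0, 0.028, 0, -7.5, 0], [-0.009, 0, 0.029, 0, -7.5, 0], [-0.005, 0, 0.03, 0, -7.5, 0], [-0.001, 0, 0.03, 0, -7.5, 0], [0.003, 0, 0.03, 0, -7.5, 0], [0.007, 0, 0.029, 0, -7.5, 0], [0.011, 0, 0.028, 0, -7.5, 0], [0.014, 0, 0.027, 0, -7.5, 0]]
R=Rdown(-65.15+.0);p=np.array([.26271,-.56706,.21323]); R=Rdown(np.degrees(np.arctan2(-.907,.42)))
for r in rows: p=p+R@r[:3];R=R@Ro.from_rotvec(r[3:],degrees=True).as_matrix()
print(p,R)
s=bot.read_state();print(s['position'],s['tcp_rot'],s['qvel'],s['force'])
plan([.418,-.3852,.13],Rdown(-6.1))
E
```

```text
[ 0.4211 -0.3845  0.2132] [[ 0.996   0.      0.0898]
 [-0.0898  0.      0.996 ]
 [ 0.     -1.      0.    ]]
[ 0.4214 -0.3842  0.2134] [[ 0.996  -0.0001  0.0891]
 [-0.0891 -0.0007  0.996 ]
 [-0.0001 -1.     -0.0007]] [-1.8362  0.1534 -0.466  -0.2373 -0.0869 -0.0819] [ 0.0313 -0.7264 -0.2628]
2 [[-0.0017, 0.0417, -0.0006, 0.02, 0.49, -0.0], [-0.0017, 0.0417, -0.0006, 0.02, 0.49, -0.0]]
```

Emit:
jog_arm(
  rows=[
    [[-0.0015,0.04,0,0,0.5,0],[-0.0015,0.023,0,0,0.5,0],[0,0,0,0,0,0],[0,0,0,0,0,0],[0,0,0,0,0,0]],
  ],
)

```text
time_s: 2.7
position: [0.4186, -0.3858, 0.1516]
tcp_rot: [[0.994, 0.002, 0.108], [-0.108, -0.003, 0.994], [0.002, -1.0, -0.002]]
force: [-0.7, -0.0, -0.5]
opening: 0.997
```

```bash
cat >> h.py <<'E'
def cap(c,f=None):
    k=K(c); p,d=snap(c,f); k,t=k[:3],k[3:]
    v,u=np.mgrid[:480,:640]; P=np.stack([(u-k[1])/k[0]*d,(v-k[2])/k[0]*d,d],-1)@t[1].T+t[0]
    return p,d,P
def box(P,m): 
    Q=P[m]; return len(Q),np.round(np.median(Q[:,2]),4),cv2.minAreaRect((Q[:,:2]*1000).astype(np.float32))
E
python3 - <<'E'
from h import *
np.set_printoptions(precision=4,suppress=True)
s=bot.read_state(); print(s['position'],s['tcp_rot'],np.abs(s['qvel']).max())
a,d,P=cap('wrist','w2'); hsv=cv2.cvtColor(a,cv2.COLOR_RGB2HSV)
b=(abs(P[...,0]-.44)<.09)&(abs(P[...,1]+.385)<.09)&(hsv[...,1]<70)&(d>0)
print(box(P,b&(P[...,2]>.045)&(P[...,2]<.075))); print(box(P,b&(P[...,2]>.003)&(P[...,2]<.015)))
E
```

```text
[ 0.4186 -0.3858  0.1516] [[ 0.9941  0.0018  0.1082]
 [-0.1082 -0.0026  0.9941]
 [ 0.0021 -1.     -0.0024]] 0.482459432455409
(2023, np.float64(0.0574), ((418.2691650390625, -384.6194152832031), (100.10719299316406, 9.713892936706543), 83.97921752929688))
(14976, np.float64(0.0076), ((454.27569580078125, -388.58587646484375), (130.62257385253906, 90.22055053710938), 84.23931121826172))
```

Emit:
jog_arm(
  rows=[
    [[0,0.038,0,0,-0.2,0],[0,0.038,0,0,0,0],[0,0.026,0,0,0,0],[0,0.012,0,0,0,0],[0,0,0,0,0,0],[0,0,0,0,0,0]],
  ],
)

```text
time_s: 3.35
position: [0.4189, -0.3852, 0.0375]
tcp_rot: [[0.995, 0.002, 0.104], [-0.104, -0.002, 0.995], [0.002, -1.0, -0.002]]
force: [-0.5, 0.4, 0.6]
opening: 0.996
```

Emit:
jog_arm(
  rows=[
    [[0,0,0,0,0,0],[0,0,0,0,0,0],[0,0,0,0,0,0],[0,0,0,0,0,0],[0,0,0,0,0,0],[0,0,0,0,0,0],[0,0,0,0,0,0],[0,0,0,0,0,0]],
  ],
  jaw=0,
)

```text
time_s: 4.15
position: [0.4181, -0.3841, 0.0362]
tcp_rot: [[0.995, -0.0, 0.104], [-0.104, 0.0, 0.995], [-0.0, -1.0, 0.0]]
force: [0.3, 0.1, 0.2]
opening: 0.356
```

Emit:
jog_arm(
  rows=[
    [[0,0,0,0,0,0],[0,0,0,0,0,0],[0,0,0,0,0,0],[0,0,0,0,0,0],[0,0,0,0,0,0],[0,-0.005,0,0,0,0],[0,-0.015,0,0,0,0]],
  ],
)

```text
time_s: 4.85
position: [0.4167, -0.3824, 0.0547]
tcp_rot: [[0.995, -0.004, 0.104], [-0.104, 0.005, 0.995], [-0.004, -1.0, 0.004]]
force: [0.3, -0.1, -4.4]
opening: 0.111
```

Emit:
jog_arm(
  rows=[
    [[0,-0.03,0,0,0,0],[0,-0.04,0,0,0,0],[0,-0.045,0,0,0,0],[0,-0.045,0,0,0,0],[0,-0.045,0,0,0,0],[0,-0.035,0.01,0,-1,0],[0,0,0.03,0,-1,0],[0,0,0.04,0,-1,0]],
  ],
)

```text
time_s: 5.65
position: [0.4244, -0.305, 0.2973]
tcp_rot: [[0.999, 0.001, 0.053], [-0.053, -0.002, 0.999], [0.002, -1.0, -0.002]]
force: [0.1, 0.9, -5.0]
opening: 0.111
```

Emit:
jog_arm(
  rows=[
    [[0.006,0,0.045,0,-1,0],[0.006,0,0.045,0,-1,0],[0.006,0,0.045,0,-0.9,0],[0.006,0,0.045,0,0,0],[0.006,0,0.045,0,0,0],[0.006,0,0.04,0,0,0],[0.006,0,0.035,0,0,0],[0.004,0,0.02,0,0,0]],
  ],
)

```text
time_s: 6.45
position: [0.4735, 0.0179, 0.2956]
tcp_rot: [[1.0, -0.003, -0.002], [0.002, 0.002, 1.0], [-0.003, -1.0, 0.002]]
force: [1.0, -1.3, -4.5]
opening: 0.113
```

Emit:
jog_arm(
  rows=[
    [[0,0,0,0,0,0],[0,0,0,0,0,0],[0,0,0,0,0,0],[0,0,0,0,0,0],[0,0,0,0,0,0]],
  ],
)

```text
time_s: 6.95
position: [0.4751, 0.014, 0.2962]
tcp_rot: [[1.0, -0.0, 0.002], [-0.002, -0.0, 1.0], [-0.0, -1.0, -0.0]]
force: [0.4, 0.7, -4.9]
opening: 0.109
```

```bash
python3 - <<'E'
from h import *
np.set_printoptions(precision=4,suppress=True)
s=bot.read_state(); print(s['position'],s['tcp_rot'],np.abs(s['qvel']).max(),s['opening'],s['force'])
a,d,P=cap('wrist','w3'); np.save('P3.npy',P)
for n in('dowel0','wheel','hole0'):print(n,[(np.round(x['xyz'],4),round(x['conf'],2)) for x in bot.landmark_of('wrist',n)])
E
```

```text
[0.4751 0.014  0.2962] [[ 1.     -0.0003  0.0023]
 [-0.0023 -0.      1.    ]
 [-0.0003 -1.     -0.    ]] 0.20597607425203837 0.1094772082687799 [ 0.3963  0.7204 -4.8929]
dowel0 [(array([0.5013, 0.1651, 0.0965]), 0.97), (array([0.5024, 0.0865, 0.101 ]), 0.77), (array([0.5149, 0.0585, 0.2601]), 0.32)]
wheel [(array([0.6071, 0.1236, 0.1264]), 0.9)]
hole0 [(array([0.5148, 0.058 , 0.2628]), 0.71), (array([0.3903, 0.1316, 0.0036]), 0.61), (array([0.3088, 0.1142, 0.0008]), 0.58)]
```

View pics/w3.png

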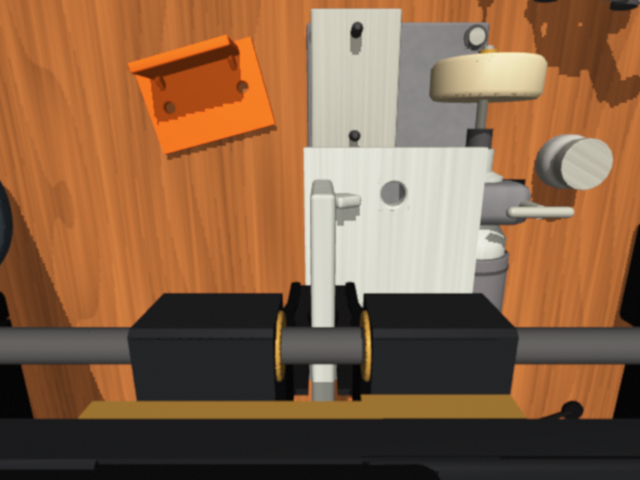

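Dowels are at (357,29) and (354,135), the held rest's hole0 at (393,193), and the table is the light plate at left of the wheel. Next I'll measure these precisely.

```bash
cat >> h.py <<'E'
def ray(c,u,v,z):
    f,cx,cy,t,R=K(c); r=R@np.array([(u-cx)/f,(v-cy)/f,1]); return t+r*(z-t[2])/r[2]
def dark(a,u,v,w=12,th=70):
    g=cv2.cvtColor(a,cv2.COLOR_RGB2GRAY); y0,x0=v-w,u-w; y0=max(y0,0)
    m=(g[y0:v+w+1,x0:u+w+1]<th).astype(np.uint8); n,l,st,ce=cv2.connectedComponentsWithStats(m)
    if n<2: return None
    i=1+np.argmax(st[1:,4]); return ce[i]+[x0,y0],st[i]+[x0,y0,0,0,0]
E
python3 - <<'E'
from h import *
np.set_printoptions(precision=4,suppress=True)
a=cv2.imread('pics/w3.png')[:,:,::-1]; P=np.load('P3.npy')
for n,(u,v) in dict(d0=(357,29),d1=(354,135)).items():
    b=(slice(v-14,v+15),slice(u-14,u+15)); Q=P[b].reshape(-1,3); g=a[b].reshape(-1,3).mean(1)
    print(n,dark(a,u,v)); h=(Q[:,2]>.104)&(Q[:,2]<.125)&(g<90); print(h.sum(),Q[h].mean(0),Q[h,2].max(), 'top',Q[Q[:,2]>.112].mean(0))
# table edges, plate
b=np.zeros(P.shape[:2],bool); b[5:145,300:420]=1
print('table',box(P,b&(abs(P[...,2]-.097)<.006)))
m=(P[...,2]>.245)&(P[...,2]<.285); m[:, :290]=0; m[:,510:]=0; m[285:]=0;print('plate',box(P,m))
m2=(P[...,2]>.25)&(P[...,2]<.275); print('fit', np.median(P[160:180,360:470,2]),np.median(P[240:280,360:450,2]),np.median(P[160:280,345:365,2]),np.median(P[160:280,450:470,2]))
print('hole',dark(a,393,193,20,140), )
hm=(P[...,2]<.2); hm2=np.zeros_like(hm); hm2[172:215,370:415]=1; ys,xs=np.nonzero(hm&hm2); print(len(xs),xs.mean(),ys.mean(),np.ptp(xs),np.ptp(ys))
ys,xs=np.nonzero((P[...,2]>.29)&(P[...,2]<.33)&(np.arange(640)[None]<336)&(np.arange(640)[None]>305)&(np.arange(480)[:,None]<280)); print('fence',cv2.minAreaRect((P[ys,xs,:2]*1000).astype(np.float32)),np.median(P[ys,xs,2]))
E
```

```text
d0 (array([355.9327,  31.2788]), array([351,  25,  11,  13, 104]))
122 [0.5029 0.1642 0.1116] 0.11577184754125841 top [0.5029 0.1642 0.1189]
d1 (array([353.8421, 136.5439]), array([350, 132,  10,   9,  57]))
94 [0.5024 0.0815 0.1123] 0.1160237097378447 top [0.4954 0.0796 0.2093]
table (11598, np.float64(0.0965), ((503.2619934082031, 128.61074829101562), (109.24471282958984, 76.18510437011719), 89.87705993652344))
plate (21258, np.float64(0.2672), ((511.34771728515625, 42.525428771972656), (72.05711364746094, 90.67816925048828), 89.85582733154297))
fit 0.26717558719343387 0.267249615496154 0.26750847463687066 0.2670271316387057
hole (array([393.3578, 192.094 ]), array([381, 181,  25,  23, 436]))
372 391.7956989247312 192.8521505376344 27 26
fence ((475.38531494140625, 46.19629669189453), (35.22743606567383, 10.061419486999512), 89.96562194824219) 0.3172274122678634
```

Emit:
jog_arm(
  rows=[
    [[-0.0006,0,0.02,0,0,0],[-0.002,0,0.035,0,0,0],[-0.002,0.02,0.03,0,0,0],[-0.002,0.035,0.015,0,0,0],[-0.002,0.035,0.0097,0,0,0],[0,0.03,0,0,0,0],[0,0.014,0,0,0,0],[0,0,0,0,0,0]],
  ],
)

```text
time_s: 7.95
position: [0.4651, 0.1245, 0.1603]
tcp_rot: [[1.0, -0.005, 0.001], [-0.001, -0.0, 1.0], [-0.005, -1.0, -0.0]]
force: [-1.4, -0.1, -4.4]
opening: 0.116
```

Emit:
jog_arm(
  rows=[
    [[0,0,0,0,0,0],[0,0,0,0,0,0],[0,0,0,0,0,0],[0,0,0,0,0,0]],
  ],
)

```text
time_s: 8.35
position: [0.4674, 0.1245, 0.1632]
tcp_rot: [[1.0, 0.002, 0.001], [-0.001, 0.0, 1.0], [0.002, -1.0, 0.0]]
force: [-0.4, -0.2, -4.9]
opening: 0.11
```

```bash
python3 - <<'E'
from h import *
np.set_printoptions(precision=4,suppress=True)
s=bot.read_state(); print(s['position'],s['tcp_rot'],s['force'])
a,d,P=cap('wrist','w4'); np.save('P4.npy',P)
b,d2,Q=cap('scene')
u,v=w2px('scene',[.5,.12,.12]).astype(int); c=b[v-60:v+60,u-80:u+80]; c=cv2.resize(c,None,fx=4,fy=4,interpolation=3)
cv2.imwrite('pics/c4.png',np.hstack([cv2.resize(a,(640,480)),])[:,:,::-1]); cv2.imwrite('pics/c5.png',c[:,:,::-1])
E
```

```text
[0.4674 0.1245 0.1632] [[ 1.      0.0022  0.0009]
 [-0.0009  0.0001  1.    ]
 [ 0.0022 -1.      0.0001]] [-0.3724 -0.2235 -4.8545]
```

View pics/c4.png

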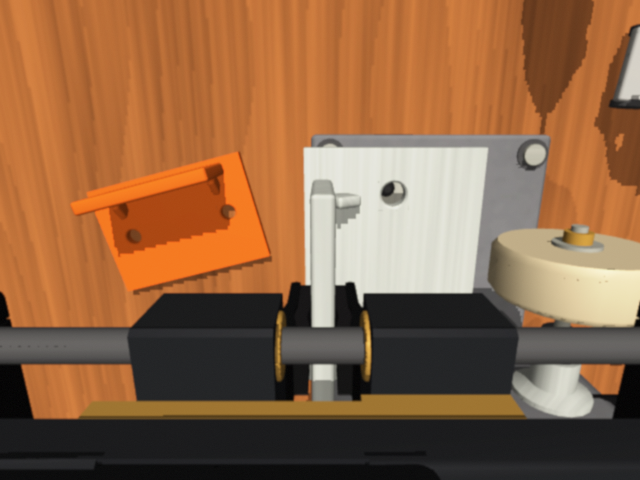

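```bash
python3 - <<'E'
from h import *
np.set_printoptions(precision=4,suppress=True)
a=cv2.imread('pics/w4.png'); P=np.load('P4.npy')
c=cv2.resize(a[172:214,372:414],None,fx=14,fy=14,interpolation=cv2.INTER_NEAREST)
for n,X in dict(d0=[.5029,.1655,.115],h0=[.5035,.1663,.1262]).items():
    p=w2px('wrist',X); print(n,p); cv2.circle(c,tuple(int(x) for x in (p-[372,172]+.5)*14),5,(0,0,255) if n=='d0' else (255,0,0),-1)
cv2.imwrite('pics/c6.png',c)
z=P[172:214,372:414,2]; g=cv2.cvtColor(a,6)[172:214,372:414]
m=(z<.12)&(z>.103)&(g<110); ys,xs=np.nonzero(m); print('dowel px',xs.mean()+372,ys.mean()+172,len(xs),P[172:214,372:414][m].mean(0),np.percentile(z[m],90))
m=z<.122; ys,xs=np.nonzero(m); print('hole px',xs.mean()+372,ys.mean()+172,len(xs),xs.min()+372,xs.max()+372,ys.min()+172,ys.max()+172)
m=np.zeros(P.shape[:2],bool); m[:285,290:500]=1; print('plate',box(P,m&(abs(P[...,2]-.134)<.006)))
E
```

```text
d0 [387.2039 189.8532]
h0 [391.785  191.4743]
dowel px 387.8484848484849 189.70454545454544 132 [0.504  0.1652 0.1129] 0.11495072078560951
hole px 391.72 192.87733333333333 375 381 408 182 208
plate (21020, np.float64(0.1343), ((510.47808837890625, 152.19815063476562), (73.7429428100586, 104.29014587402344), 89.93359375))
```

View pics/c6.png

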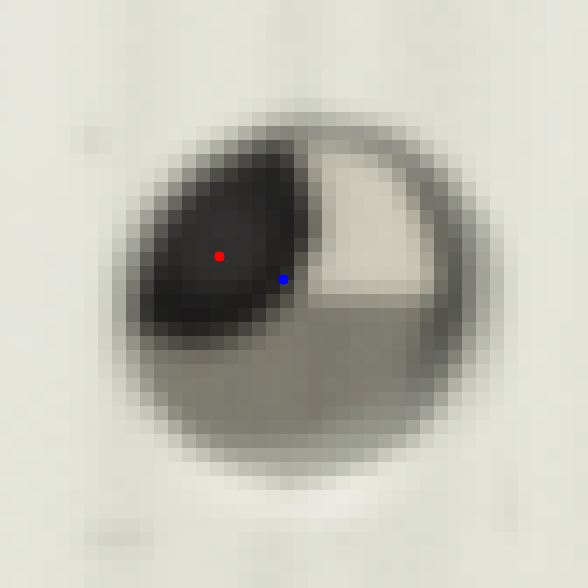

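Emit:
jog_arm(
  rows=[
    [[-0.0008,0.004,0,0,0,0],[0,0.004,0,0,0,0],[0,0.004,0,0,0,0],[0,0.003,0,0,0,0],[0,0.002,0,0,0,0],[0,0,0,0,0,0],[0,0,0,0,0,0]],
  ],
)

```text
time_s: 9.15
position: [0.466, 0.1245, 0.1452]
tcp_rot: [[1.0, 0.0, 0.001], [-0.001, 0.0, 1.0], [0.0, -1.0, 0.0]]
force: [-0.3, -0.2, -4.5]
opening: 0.111
```

Emit:
jog_arm(
  rows=[
    [[0,0.003,0,0,0,0],[0,0.003,0,0,0,0],[0,0.003,0,0,0,0],[0,0.002,0,0,0,0],[0,0,0,0,0,0],[0,0,0,0,0,0]],
  ],
)

```text
time_s: 9.75
position: [0.466, 0.1245, 0.1342]
tcp_rot: [[1.0, 0.0, 0.001], [-0.001, -0.0, 1.0], [0.0, -1.0, -0.0]]
force: [1.7, -0.3, -4.5]
opening: 0.112
```

Emit:
jog_arm(
  rows=[
    [[0,0.001,0,0,0,0],[0,0.0005,0,0,0,0],[0,0,0,0,0,0],[0,0,0,0,0,0]],
  ],
)

```text
time_s: 10.15
position: [0.4658, 0.1245, 0.1332]
tcp_rot: [[1.0, 0.0, 0.001], [-0.001, -0.0, 1.0], [0.0, -1.0, -0.0]]
force: [-1.6, -1.3, 2.5]
opening: 0.115
```

Emit:
jog_arm(
  rows=[
    [[0,0,0,0,0,0],[0,0,0,0,0,0],[0,0,0,0,0,0],[0,0,0,0,0,0],[0,0,0,0,0,0],[0,-0.02,0,0,0,0],[0,-0.04,0,0,0,0],[0,-0.04,0,0,0,0]],
  ],
  jaw=0.05,
)

```text
time_s: 10.95
position: [0.4651, 0.1245, 0.2332]
tcp_rot: [[1.0, -0.003, 0.001], [-0.001, -0.0, 1.0], [-0.003, -1.0, -0.0]]
force: [-0.1, 0.1, -0.1]
opening: 0.57
```

Emit:
jog_arm(
  rows=[
    [[0,-0.03,0,0,0,0],[0,-0.02,0,0,0,0],[0,0,0,0,0,0],[0,0,0,0,0,0],[0,0,0,0,0,0]],
  ],
)

```text
time_s: 11.45
position: [0.4648, 0.1245, 0.2813]
tcp_rot: [[1.0, -0.003, 0.001], [-0.001, -0.0, 1.0], [-0.003, -1.0, -0.0]]
force: [-0.0, -0.3, 0.2]
opening: 0.575
```

```bash
python3 - <<'E'
from h import *
np.set_printoptions(precision=4,suppress=True)
s=bot.read_state(); print(s['position'],s['tcp_rot'],s['force'],s['opening'])
a,d,P=cap('wrist','w5'); np.save('P5.npy',P)
m=(abs(P[...,0]-.5)<.07)&(abs(P[...,1]-.12)<.08)
g=cv2.cvtColor(a,7)
print('plate',box(P,m&(abs(P[...,2]-.105)<.004)&(g>150))); print('fence',box(P,m&(abs(P[...,2]-.155)<.01)&(P[...,0]<.49)))
print(np.median(P[m&(abs(P[...,2]-.105)<.006)&(P[...,0]>.52),2]))
for r in((.1,.13),(.13,.17)):
  q=m&(abs(P[...,2]-.105)<.004)&(P[...,1]>r[0])&(P[...,1]<r[1]); 
  for x in(.49,.51,.53): print(r,x,np.round(np.median(P[q&(abs(P[...,0]-x)<.006),2]),4))
E
```

```text
[0.4648 0.1245 0.2813] [[ 1.     -0.0032  0.0008]
 [-0.0008 -0.0001  1.    ]
 [-0.0032 -1.     -0.0001]] [-0.0404 -0.3271  0.216 ] 0.5754177010039385
plate (12162, np.float64(0.1046), ((502.1036376953125, 123.82852935791016), (129.72694396972656, 90.25647735595703), 89.936279296875))
fence (1640, np.float64(0.1543), ((466.007568359375, 124.20460510253906), (99.70906829833984, 9.885512351989746), 89.79557037353516))
0.10456415150256443
(0.1, 0.13) 0.49 0.1047
(0.1, 0.13) 0.51 0.1046
(0.1, 0.13) 0.53 0.1046
(0.13, 0.17) 0.49 0.1045
(0.13, 0.17) 0.51 0.1045
(0.13, 0.17) 0.53 0.1046
```

View pics/w5.png

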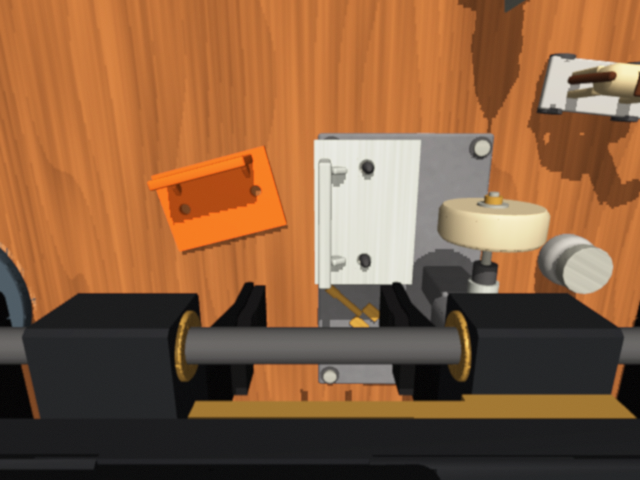

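The rest is seated: plate top level at 0.1046, centre (0.502,0.124), both dowels through it at (367,167) and (364,261). Next I'll look at the grip.

Emit:
jog_arm(
  rows=[
    [[0.005,-0.01,-0.025,0,0,0],[0.013,-0.01,-0.045,0,0,0],[0.013,0,-0.046,0,0,0],[0.013,0,-0.046,0,0,0],[0.013,0,-0.046,0,0,0],[0.013,0,-0.046,0,0,0],[0.012,0,-0.045,0,0,0],[0.011,0,-0.045,0,0,0]],
  ],
  jaw=0.052,
)

```text
time_s: 12.3
position: [0.5584, -0.2212, 0.3009]
tcp_rot: [[1.0, -0.002, 0.001], [-0.001, 0.002, 1.0], [-0.002, -1.0, 0.002]]
force: [0.8, 0.6, -1.0]
opening: 0.6
```

Emit:
jog_arm(
  rows=[
    [[0.002,0,-0.03,0,0,0],[0,0,-0.01,0,0,0],[0,0,0,0,0,0],[0,0,0,0,0,0],[0,0,0,0,0,0]],
  ],
)

```text
time_s: 12.8
position: [0.5603, -0.2575, 0.3026]
tcp_rot: [[1.0, -0.001, -0.001], [0.001, 0.001, 1.0], [-0.001, -1.0, 0.001]]
force: [-0.0, -0.1, 0.9]
opening: 0.596
```

```bash
python3 - <<'E'
from h import *
np.set_printoptions(precision=4,suppress=True)
s=bot.read_state(); print(s['position'],s['tcp_rot'],s['force'],s['opening'],s['joint_positions'])
a,d,P=cap('wrist','w6'); np.save('P6.npy',P)
for n in('trigger_pad','lockon_face','grip'):print(n,[(np.round(x['xyz'],4),round(x['conf'],2)) for x in bot.landmark_of('wrist',n)])
E
```

```text
[ 0.5603 -0.2575  0.3026] [[ 1.     -0.0008 -0.001 ]
 [ 0.001   0.0011  1.    ]
 [-0.0008 -1.      0.0011]] [-0.041  -0.1037  0.8643] 0.5962917738076334 [-35.0621  24.7658  76.8687   0.029   78.4391 -35.128 ]
trigger_pad [(array([ 0.6032, -0.1905,  0.177 ]), 0.86)]
lockon_face [(array([ 0.5678, -0.1883,  0.1301]), 0.52)]
grip []
```

View pics/w6.png

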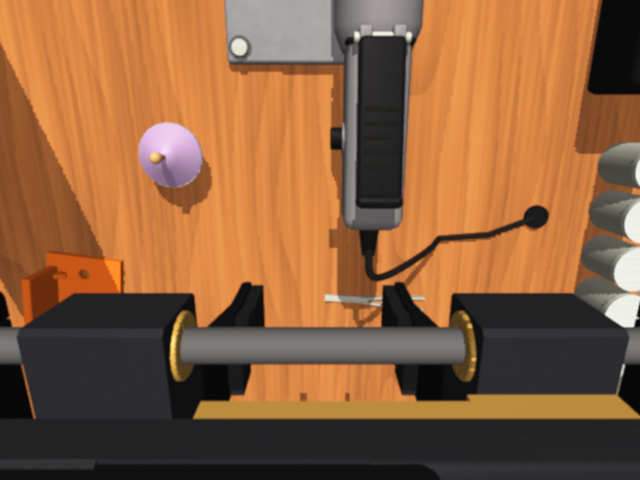

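Lever is at column ~382, rows 38-207. The button is at (336,138), and the top toy at (170,155) is well clear. Now the numbers.

```bash
python3 - <<'E'
from h import *
np.set_printoptions(precision=4,suppress=True)
P=np.load('P6.npy'); a=cv2.imread('pics/w6.png')[:,:,::-1]; g=cv2.cvtColor(a,7)
for v in(60,100,138,170,200):
    xs=[u for u in range(345,420) if g[v,u]<75 and P[v,u,2]>.15]; print(v,xs[0],xs[-1],P[v,xs[0]+1],P[v,xs[-1]-1],np.median(P[v,xs[3]:xs[-3],2]))
m=np.zeros(P.shape[:2],bool); m[120:156,326:345]=1; m&=(g<60)&(P[...,2]>.11); Q=P[m]; print('button',len(Q),Q.min(0),np.median(Q,0),Q.max(0),np.percentile(Q,5,0))
m=np.zeros(P.shape[:2],bool); m[30:225,340:420]=1; m&=(P[...,2]>.145)&(P[...,2]<.2); print('gripbox',box(P,m))
# target poses
th=np.radians(44); b=np.array([np.cos(th),0,np.sin(th)]); A=np.array([np.sin(th),0,-np.cos(th)]); R=np.stack([b,A,[0,1,0]],1); w=.052
L=np.array([.6025-.044,-.190,.155]); T=L+w/2*b-.014*A; print('pre T',T,'U',L+w*b)
E
```

```text
60 358 405 [ 0.5863 -0.137   0.1655] [ 0.6179 -0.1372  0.1673] 0.1685598673530313
100 358 404 [ 0.5865 -0.1641  0.1706] [ 0.6182 -0.1641  0.1701] 0.17223739563614815
138 357 403 [ 0.5862 -0.1904  0.1735] [ 0.618  -0.1904  0.1749] 0.1768250420854982
170 356 402 [ 0.5859 -0.2132  0.1758] [ 0.6181 -0.2131  0.1768] 0.1784694217023774
200 356 402 [ 0.5858 -0.2344  0.1827] [ 0.618  -0.2341  0.1838] 0.18472265810897187
button 234 [ 0.5607 -0.2048  0.1326] [ 0.5713 -0.1919  0.1401] [ 0.5774 -0.1825  0.4737] [ 0.5673 -0.2     0.135 ]
gripbox (12225, np.float64(0.1699), ((602.1493530273438, -187.30999755859375), (147.71951293945312, 56.31685256958008), 89.95563507080078))
pre T [ 0.5675 -0.19    0.1831] U [ 0.5959 -0.19    0.1911]
```

Emit:
jog_arm(
  rows=[
    [[0,0,0.011,0,0,-7.33],[0,0,0.011,0,0,-7.33],[0,0,0.011,0,0,-7.33],[0,0,0.011,0,0,-7.33],[0,0,0.011,0,0,-7.33],[0,0,0.011,0,0,-7.35],[0,0,0,0,0,0],[0,0,0,0,0,0]],
  ],
)

```text
time_s: 13.8
position: [0.5621, -0.1955, 0.303]
tcp_rot: [[0.749, 0.662, -0.007], [0.002, 0.008, 1.0], [0.662, -0.749, 0.005]]
force: [1.0, 0.2, 0.6]
opening: 0.597
```

Emit:
jog_arm(
  rows=[
    [[0,0,0,0,0,0],[0,0,0,0,0,0],[0,0,0,0,0,0]],
  ],
)

```text
time_s: 14.1
position: [0.5628, -0.1956, 0.3032]
tcp_rot: [[0.748, 0.663, -0.008], [0.003, 0.008, 1.0], [0.663, -0.748, 0.004]]
force: [0.2, -0.2, 0.2]
opening: 0.595
```

```bash
python3 - <<'E'
from h import *
np.set_printoptions(precision=4,suppress=True)
s=bot.read_state(); R=np.array(s['tcp_rot']);print(s['position'],R,s['force'],s['opening'],s['joint_positions'])
L=np.array([.602-.044,-.191,.155]); T=L+.026*R[:,0]-.014*R[:,1]; print('pre T',T,'L',L,'U',L+.052*R[:,0])
plan(T,R); print('-z 10mm',R.T@[0,0,-.01],'+x',R.T@[.01,0,0])
E
```

```text
[ 0.5628 -0.1956  0.3032] [[ 0.7482  0.6634 -0.0078]
 [ 0.003   0.0083  1.    ]
 [ 0.6634 -0.7482  0.0043]] [ 0.24   -0.1514  0.1883] 0.5953196661965379 [-45.1237  12.2816 110.9424  51.9383  37.1956 -82.7424]
pre T [ 0.5682 -0.191   0.1827] L [ 0.558 -0.191  0.155] U [ 0.5969 -0.1908  0.1895]
3 [[-0.0253, 0.0312, 0.0013, 0.0, 0.0, 0.0], [-0.0253, 0.0312, 0.0013, 0.0, 0.0, 0.0], [-0.0253, 0.0312, 0.0013, 0.0, 0.0, 0.0]]
-z 10mm [-0.0066  0.0075 -0.    ] +x [ 0.0075  0.0066 -0.0001]
```

Emit:
jog_arm(
  rows=[
    [[0,0,0.001,0,0,-1.2],[0,0,0.001,0,0,-1.2],[-0.0145,0.017,0.001,0,0,0],[-0.0145,0.017,0.001,0,0,0],[-0.0145,0.017,0,0,0,0],[-0.0145,0.017,0,0,0,0],[0,0,0,0,0,0],[0,0,0,0,0,0]],
  ],
)

```text
time_s: 14.9
position: [0.5677, -0.1907, 0.2134]
tcp_rot: [[0.72, 0.694, -0.007], [0.001, 0.01, 1.0], [0.694, -0.72, 0.006]]
force: [-0.0, -0.2, -0.2]
opening: 0.598
```

Emit:
jog_arm(
  rows=[
    [[0,0,0,0,0,0],[0,0,0,0,0,0],[0,0,0,0,0,0]],
  ],
)

```text
time_s: 15.2
position: [0.5677, -0.1909, 0.2145]
tcp_rot: [[0.719, 0.695, -0.007], [0.002, 0.008, 1.0], [0.695, -0.719, 0.004]]
force: [-1.2, -1.0, -0.3]
opening: 0.601
```

```bash
python3 - <<'E'
from h import *
np.set_printoptions(precision=4,suppress=True)
s=bot.read_state(); R=np.array(s['tcp_rot']);p=np.array(s['position']);print(p,R,s['force'],s['opening'])
a,d,P=cap('wrist','w7'); b,d2,Q=cap('scene'); 
u,v=w2px('scene',[.58,-.19,.2]).astype(int); c=cv2.resize(b[v-45:v+45,u-60:u+60],(640,480),interpolation=3)
for sg in(1,-1):
    X=p+.014*R[:,1]+sg*.026*R[:,0]; q=(w2px('scene',X)-[u-60,v-45])*[640/120,480/90]; cv2.circle(c,tuple(int(x) for x in q),4,(255,0,255),1); print('tip',X)
cv2.imwrite('pics/c7.png',np.hstack([c,cv2.resize(a,(160,120)).repeat(1,0) if 0 else c[:,:0]])[:,:,::-1])
L=np.array([.558,-.191,.155]); T=L+.026*R[:,0]-.014*R[:,1]; plan(T,R); print('-z 10mm',R.T@[0,0,-.01],'+x',R.T@[.01,0,0])
E
```

```text
[ 0.5677 -0.1909  0.2145] [[ 0.7191  0.6949 -0.0071]
 [ 0.0024  0.0078  1.    ]
 [ 0.6949 -0.7191  0.0039]] [-1.2088 -1.0015 -0.3481] 0.6008462128440086
tip [ 0.5961 -0.1907  0.2225]
tip [ 0.5587 -0.1909  0.1864]
1 [[-0.0219, 0.022, -0.0004, -0.02, -0.03, -0.03]]
-z 10mm [-0.0069  0.0072 -0.    ] +x [ 0.0072  0.0069 -0.0001]
```

View pics/c7.png

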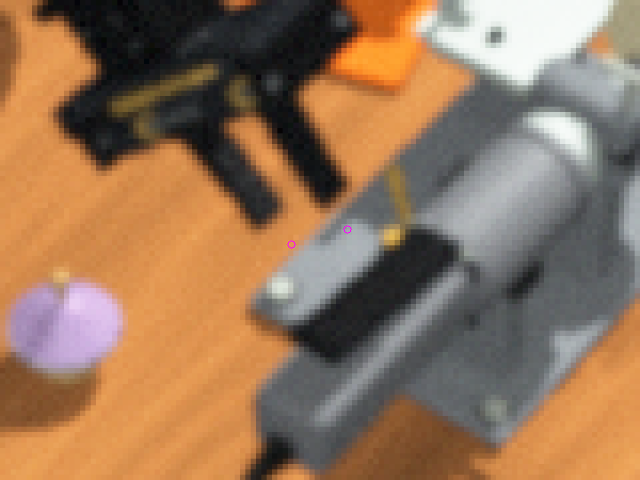

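```bash
python3 - <<'E'
from h import *
np.set_printoptions(precision=4,suppress=True)
s=bot.read_state(); print(s['position'],s['qvel'])
u,v=w2px('scene',[.58,-.19,.2]).astype(int); o=np.array([u-60,v-45]); print(u,v)
b,d,Q=cap('scene')
for n,(x,y) in dict(t1=(262,212),t2=(328,192),t1b=(245,185),t2b=(310,165)).items():
    q=o+np.array([x,y])/5.333; print(n,q,Q[int(q[1]),int(q[0])])
for n,X in dict(pad=[.602,-.191,.176],leverrear=[.602,-.237,.185],hinge=[.602,-.121,.163]).items(): print(n,(w2px('scene',X)-o)*5.333)
m=(abs(Q[...,1]+.19)<.02)&(Q[...,0]>.5)&(Q[...,0]<.62)&(Q[...,2]>.175)&(Q[...,2]<.25)
print(Q[m][np.argsort(Q[m][:,2])][:12])
E
```

```text
[ 0.5675 -0.1908  0.2142] [-0.122   0.4453  0.0777  0.1552  0.0069 -0.1333]
310 254
t1 [299.1281 248.7525] [ 0.5437 -0.1975  0.2118]
t2 [311.5038 245.0023] [ 0.584  -0.1938  0.2464]
t1b [295.9404 243.6897] [ 0.5288 -0.1966  0.2226]
t2b [308.1286 239.9394] [ 0.5742 -0.1946  0.2653]
pad [355.3638 292.7195]
leverrear [304.3655 333.577 ]
hinge [429.3381 232.6301]
[[ 0.6163 -0.199   0.175 ]
 [ 0.5957 -0.1856  0.1751]
 [ 0.6167 -0.1799  0.1753]
 [ 0.5957 -0.2099  0.1755]
 [ 0.6052 -0.1887  0.1756]
 [ 0.5913 -0.199   0.1757]
 [ 0.603  -0.1906  0.1758]
 [ 0.6078 -0.1726  0.1758]
 [ 0.6194 -0.1738  0.1759]
 [ 0.6052 -0.2034  0.1759]
 [ 0.5914 -0.2041  0.1759]
 [ 0.5985 -0.1991  0.1761]]
```

```bash
python3 - <<'E'
from h import *
np.set_printoptions(precision=4,suppress=True)
P=np.load('P6.npy'); R=np.array([[1,-.0008,-.001],[.001,.0011,1],[-.0008,-1,.0011]]); T=(P-[.5603,-.2575,.3026])@R
for v in(286,290,296,302,310,318): print(v,[ (u,tuple((T[v,u]*1000).round(0).astype(int))) for u in (228,240,250,258,262,384,388,396,404,412)])
m=(abs(T[...,0])<.07)&(abs(T[...,2])<.02)&(T[...,1]>-.05)&(T[...,1]<.05); print(m.sum(),T[m].max(0),T[m].min(0))
for lo in range(-40,20,5):
    q=T[m&(T[...,1]*1000>=lo)&(T[...,1]*1000<lo+5)]
    if len(q): print(lo,len(q),'L',q[q[:,0]<0][:,[0,2]].min(0) if (q[:,0]<0).any() else '',q[q[:,0]<0][:,[0,2]].max(0) if (q[:,0]<0).any() else '','R',q[q[:,0]>0][:,[0,2]].min(0) if (q[:,0]>0).any() else '',q[q[:,0]>0][:,[0,2]].max(0) if (q[:,0]>0).any() else '')
E
```

```text
286 [(228, (np.int64(-120), np.int64(303), np.int64(-119))), (240, (np.int64(-35), np.int64(-13), np.int64(9))), (250, (np.int64(-30), np.int64(-14), np.int64(9))), (258, (np.int64(-27), np.int64(-11), np.int64(8))), (262, (np.int64(-26), np.int64(-11), np.int64(8))), (384, (np.int64(27), np.int64(-9), np.int64(8))), (388, (np.int64(29), np.int64(-11), np.int64(8))), (396, (np.int64(31), np.int64(-14), np.int64(9))), (404, (np.int64(35), np.int64(-14), np.int64(9))), (412, (np.int64(115), np.int64(304), np.int64(-120)))]
290 [(228, (np.int64(-121), np.int64(303), np.int64(-125))), (240, (np.int64(-34), np.int64(-18), np.int64(9))), (250, (np.int64(-30), np.int64(-15), np.int64(8))), (258, (np.int64(-27), np.int64(-14), np.int64(8))), (262, (np.int64(-26), np.int64(-12), np.int64(7))), (384, (np.int64(26), np.int64(-14), np.int64(8))), (388, (np.int64(28), np.int64(-16), np.int64(8))), (396, (np.int64(31), np.int64(-16), np.int64(8))), (404, (np.int64(34), np.int64(-18), np.int64(10))), (412, (np.int64(114), np.int64(301), np.int64(-124)))]
296 [(228, (np.int64(-121), np.int64(303), n
[... 1982 characters left out ...]
4(-41), np.int64(8))), (412, (np.int64(32), np.int64(-44), np.int64(10)))]
3258 [ 0.0388 -0.008   0.0106] [-0.0383 -0.05   -0.0113]
-40 432 L [-0.0366  0.0025] [-0.026   0.0102] R [0.0266 0.002 ] [0.0369 0.0102]
-35 442 L [-0.0357 -0.0006] [-0.0255  0.0103] R [0.026  0.0007] [0.0357 0.0104]
-30 372 L [-0.0345 -0.0031] [-0.0255  0.0102] R [ 0.0261 -0.0029] [0.0352 0.01  ]
-25 366 L [-0.0345 -0.0052] [-0.0255  0.0102] R [ 0.0261 -0.0057] [0.0353 0.0101]
-20 349 L [-0.0344 -0.0081] [-0.0255  0.01  ] R [ 0.0261 -0.008 ] [0.0352 0.0103]
-15 347 L [-0.0348 -0.0108] [-0.0255  0.0101] R [ 0.0261 -0.0108] [0.0352 0.01  ]
-10 76 L [-0.0336 -0.0095] [-0.0256  0.0097] R [ 0.0262 -0.0091] [0.0349 0.0097]
```

Emit:
jog_arm(
  rows=[
    [[-0.006,0.012,0,0,0,0],[-0.006,0.012,0,0,0,0],[-0.006,0.0125,0,0,0,0],[0,0,0,0,0,0],[0,0,0,0,0,0],[0,0,0,0,0,0]],
  ],
)

```text
time_s: 15.95
position: [0.5797, -0.1904, 0.1752]
tcp_rot: [[0.72, 0.694, -0.007], [0.002, 0.009, 1.0], [0.694, -0.72, 0.005]]
force: [0.1, -0.7, 0.6]
opening: 0.599
```

```bash
python3 - <<'E'
from h import *
np.set_printoptions(precision=4,suppress=True)
s=bot.read_state(); R=np.array(s['tcp_rot']);p=np.array(s['position']);print(p,s['force'],s['opening'])
a,d,P=cap('wrist','w8'); b,d2,Q=cap('scene'); 
T=(P-p)@R; m=(abs(T[...,0])<.045)&(abs(T[...,2])<.02)&(T[...,1]>-.03)&(T[...,1]<.05)
for lo in range(-20,30,4):
    q=T[m&(T[...,1]*1000>=lo)&(T[...,1]*1000<lo+4)]
    print(lo,len(q),q[:,0].min() if len(q) else '',q[:,0].max() if len(q) else '')
u,v=w2px('scene',[.58,-.19,.17]).astype(int); c=cv2.resize(b[v-40:v+40,u-50:u+50],(640,512),interpolation=3)
e=cv2.resize(a[60:320,230:440],None,fx=2,fy=2)[:512]
cv2.imwrite('pics/c8.png',cv2.resize(np.hstack([c[:, :480],e[:512,:420]]),(800,int(512*800/900)))[:,:,::-1])
E
```

```text
[ 0.5797 -0.1904  0.1752] [ 0.0555 -0.6943  0.6143] 0.5987431698899015
-20 280 -0.03473919880694495 0.034543232277148804
-16 281 -0.03523802702603478 0.034709047044783066
-12 222 -0.03491307823396497 0.034721039146940684
-8 2 -0.030640624438586412 0.02599718890313798
-4 0  
0 80 0.003464687596661654 0.010745171427133248
4 1298 -0.00038433129640022036 0.01492224709604257
8 874 -0.0013471980378747474 0.019238440871304163
12 653 -0.0337618163506714 0.023721063694961242
16 2638 -0.03871168772420817 0.027275272163938328
20 2136 -0.04206292945065226 0.028286492747127776
24 1101 -0.044376800059762175 0.028498874343808284
28 254 -0.037290895006336526 0.026437501353669325
```

View pics/c8.png

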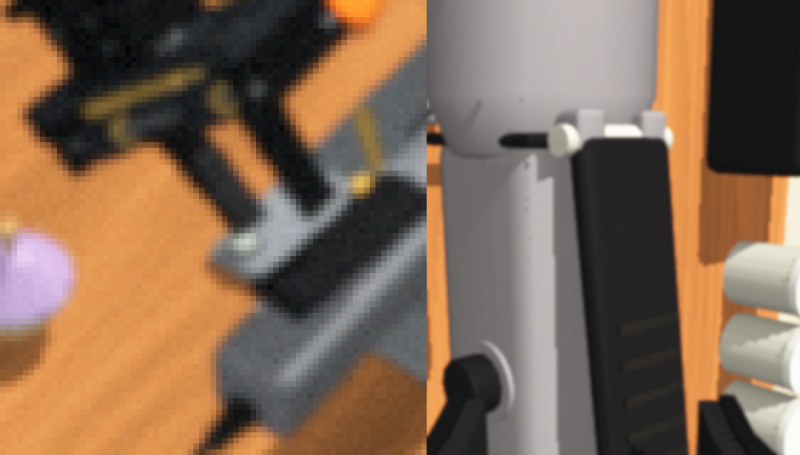

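The wrist crop shows the button at (475,385), with the lower finger just in front of it and the upper finger over the lever's far side. Both cameras put the fingertips about 8 mm behind the TCP, not 14 mm ahead as stated. I'll plan with the measured value and let the forces confirm it.

Emit:
jog_arm(
  rows=[
    [[-0.005,0.008,0,0,0,0],[-0.005,0.009,0,0,0,0],[0,0,0,0,0,0],[0,0,0,0,0,0],[0,0,0,0,0,0]],
  ],
)

```text
time_s: 16.55
position: [0.5843, -0.1903, 0.1561]
tcp_rot: [[0.72, 0.694, -0.007], [0.002, 0.008, 1.0], [0.694, -0.72, 0.005]]
force: [0.2, 0.4, -1.0]
opening: 0.601
```

Emit:
jog_arm(
  rows=[
    [[-0.0014,0.0014,0,0,0,0],[-0.0014,0.0014,0,0,0,0],[0,0,0,0,0,0],[0,0,0,0,0,0],[0,0,0,0,0,0]],
  ],
)

```text
time_s: 17.05
position: [0.5845, -0.1903, 0.152]
tcp_rot: [[0.719, 0.695, -0.007], [0.001, 0.008, 1.0], [0.695, -0.719, 0.005]]
force: [-1.7, 0.2, 5.5]
opening: 0.599
```

Contact came at U.z ≈ 0.176, as predicted. Now the squeeze.

Emit:
jog_arm(
  rows=[
    [[-0.0014,0.0014,0,0,0,0],[-0.0014,0.0014,0,0,0,0],[-0.0014,0.0014,0,0,0,0],[-0.0014,0.0014,0,0,0,0],[0,0,0,0,0,0],[0,0,0,0,0,0],[0,0,0,0,0,0]],
  ],
)

```text
time_s: 17.75
position: [0.5848, -0.1915, 0.1451]
tcp_rot: [[0.718, 0.696, -0.005], [0.0, 0.006, 1.0], [0.696, -0.718, 0.004]]
force: [-4.0, -2.4, 9.6]
opening: 0.598
```

Emit:
jog_arm(
  rows=[
    [[-0.0014,0.0014,0,0,0,0],[-0.0014,0.0014,0,0,0,0],[0,0,0,0,0,0],[0,0,0,0,0,0]],
  ],
)

```text
time_s: 18.15
position: [0.5851, -0.1918, 0.1417]
tcp_rot: [[0.717, 0.697, -0.004], [-0.0, 0.006, 1.0], [0.697, -0.717, 0.004]]
force: [-6.4, -2.7, 11.7]
opening: 0.597
```

Emit:
jog_arm(
  rows=[
    [[-0.0014,0.0014,0,0,0,0],[0,0,0,0,0,0],[0,0,0,0,0,0],[0,0,0,0,0,0]],
  ],
)

```text
time_s: 18.55
position: [0.5854, -0.1918, 0.1413]
tcp_rot: [[0.715, 0.699, -0.004], [-0.0, 0.006, 1.0], [0.699, -0.715, 0.004]]
force: [-10.9, -4.4, 19.8]
opening: 0.599
```

Lever is at its stop (19.8 N, no further travel). Now push +x onto the button.

Emit:
jog_arm(
  rows=[
    [[0.0014,0.0014,0,0,0,0],[0.0014,0.0014,0,0,0,0],[0.0014,0.0014,0,0,0,0],[0,0,0,0,0,0],[0,0,0,0,0,0]],
  ],
)

```text
time_s: 19.05
position: [0.5905, -0.1907, 0.1412]
tcp_rot: [[0.715, 0.699, -0.005], [-0.0, 0.007, 1.0], [0.699, -0.715, 0.005]]
force: [-14.6, -1.6, 23.1]
opening: 0.595
```

Emit:
jog_arm(
  rows=[
    [[0.0014,0.0014,0,0,0,0],[0.0014,0.0014,0,0,0,0],[0.0014,0.0014,0,0,0,0],[0,0,0,0,0,0],[0,0,0,0,0,0]],
  ],
)

```text
time_s: 19.55
position: [0.5955, -0.1902, 0.141]
tcp_rot: [[0.716, 0.698, -0.005], [0.0, 0.007, 1.0], [0.698, -0.716, 0.005]]
force: [-20.3, -0.9, 25.9]
opening: 0.598
```

Emit:
jog_arm(
  rows=[
    [[0.0014,0.0013,0,0,0,0],[0.0014,0.0013,0,0,0,0],[0,0,0,0,0,0],[0,0,0,0,0,0]],
  ],
)

```text
time_s: 19.95
position: [0.5988, -0.1902, 0.141]
tcp_rot: [[0.717, 0.697, -0.005], [0.0, 0.007, 1.0], [0.697, -0.717, 0.005]]
force: [-23.1, -1.5, 28.4]
opening: 0.602
```

Emit:
jog_arm(
  rows=[
    [[0.0012,0.0008,0,0,0,0],[0,0,0,0,0,0],[0,0,0,0,0,0],[0,0,0,0,0,0]],
  ],
)

```text
time_s: 20.35
position: [0.5998, -0.1902, 0.141]
tcp_rot: [[0.718, 0.697, -0.005], [0.0, 0.007, 1.0], [0.697, -0.718, 0.005]]
force: [-23.0, -0.9, 28.6]
opening: 0.601
```

Emit:
jog_arm(
  rows=[
    [[0.0012,0.0009,0,0,0,0],[0,0,0,0,0,0],[0,0,0,0,0,0]],
  ],
)

```text
time_s: 20.65
position: [0.5999, -0.1901, 0.1408]
tcp_rot: [[0.719, 0.695, -0.004], [-0.0, 0.006, 1.0], [0.695, -0.719, 0.004]]
force: [-29.0, -2.7, 31.5]
opening: 0.6
```

```bash
python3 - <<'E'
from h import *
np.set_printoptions(precision=4,suppress=True)
s=bot.read_state(); R=np.array(s['tcp_rot']);p=np.array(s['position']);print(p,s['force'],s['opening'])
a,d,P=cap('wrist','w9'); b,d2,Q=cap('top'); 
e=cv2.resize(a[120:320,230:440],None,fx=3,fy=3,interpolation=3)[:600]
cv2.imwrite('pics/c9.png',e[:,:,::-1])
E
```

```text
[ 0.5999 -0.1901  0.1408] [-29.0162  -2.6936  31.5456] 0.6001009772267571
```

View pics/c9.png

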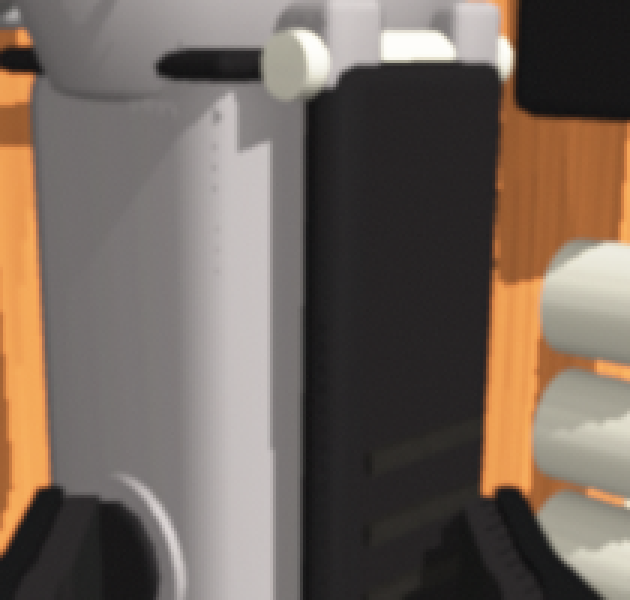

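Position has stopped while Fx jumped, and the crop shows the button at (130,530) flush behind the finger, so it is fully in. Now ease the lever up while keeping the x push.

Emit:
jog_arm(
  rows=[
    [[0.0007,-0.0007,0,0,0,0],[0.0007,-0.0007,0,0,0,0],[0.0007,-0.0007,0,0,0,0],[0.0007,-0.0007,0,0,0,0],[0,0,0,0,0,0],[0,0,0,0,0,0]],
  ],
)

```text
time_s: 21.35
position: [0.5995, -0.19, 0.1416]
tcp_rot: [[0.723, 0.691, -0.004], [-0.001, 0.006, 1.0], [0.691, -0.723, 0.005]]
force: [-17.2, -2.7, 14.2]
opening: 0.595
```

Emit:
jog_arm(
  rows=[
    [[0.0007,-0.0007,0,0,0,0],[0.0007,-0.0007,0,0,0,0],[0.0007,-0.0007,0,0,0,0],[0.0007,-0.0007,0,0,0,0],[0,0,0,0,0,0],[0,0,0,0,0,0]],
  ],
)

```text
time_s: 21.95
position: [0.5995, -0.1897, 0.1444]
tcp_rot: [[0.724, 0.689, -0.005], [-0.0, 0.007, 1.0], [0.689, -0.724, 0.006]]
force: [-13.0, -1.3, 7.4]
opening: 0.598
```

Emit:
jog_arm(
  rows=[
    [[0.0007,-0.0007,0,0,0,0],[0.0007,-0.0007,0,0,0,0],[0.0007,-0.0007,0,0,0,0],[0.0007,-0.0007,0,0,0,0],[0,0,0,0,0,0],[0,0,0,0,0,0]],
  ],
)

```text
time_s: 22.55
position: [0.5995, -0.1893, 0.147]
tcp_rot: [[0.726, 0.688, -0.006], [0.0, 0.008, 1.0], [0.688, -0.726, 0.006]]
force: [-7.1, -0.3, -0.5]
opening: 0.593
```

Emit:
jog_arm(
  rows=[
    [[0.0007,-0.0007,0,0,0,0],[0.0007,-0.0007,0,0,0,0],[0,0,0,0,0,0],[0,0,0,0,0,0],[0,0,0,0,0,0]],
  ],
)

```text
time_s: 23.05
position: [0.5995, -0.1892, 0.1486]
tcp_rot: [[0.726, 0.687, -0.006], [0.0, 0.009, 1.0], [0.687, -0.726, 0.006]]
force: [-6.8, -0.6, -4.1]
opening: 0.598
```

```bash
python3 - <<'E'
from h import *
np.set_printoptions(precision=4,suppress=True)
s=bot.read_state();print(s['position'],s['force'])
a,d,P=cap('wrist','w10'); g=cv2.cvtColor(a,7)
# lever plane: dark, x in .59-.615
m=(g<75)&(abs(P[...,0]-.602)<.011)&(P[...,2]>.155)&(P[...,2]<.195)&(P[...,1]<-.13)&(P[...,1]>-.18)
Q=P[m]; c=np.polyfit(Q[:,1],Q[:,2],1); print(len(Q),c,'at pad y',np.polyval(c,-.191))
P6=np.load('P6.npy'); a6=cv2.imread('pics/w6.png'); g6=cv2.cvtColor(a6,6)
m=(g6<75)&(abs(P6[...,0]-.602)<.011)&(P6[...,2]>.155)&(P6[...,2]<.195)&(P6[...,1]<-.13)&(P6[...,1]>-.18); Q=P6[m]; c=np.polyfit(Q[:,1],Q[:,2],1); print(len(Q),c,np.polyval(c,-.191))
E
```

```text
[ 0.5995 -0.1892  0.1486] [-6.7644 -0.6299 -4.1436]
4530 [-0.1244  0.1499] at pad y 0.17369575473205726
2318 [-0.1439  0.1488] 0.17629887161608446
```

Fz is now only button friction and the lever no longer follows the finger, so it is hooked. Backing off towards the robot and slightly up.

Emit:
jog_arm(
  rows=[
    [[-0.0022,-0.0035,0,0,0,0],[-0.0022,-0.0035,0,0,0,0],[-0.0022,-0.0035,0,0,0,0],[-0.0022,-0.0035,0,0,0,0],[-0.002,-0.006,0,0,0,0],[0,-0.02,0,0,0,0],[0,-0.03,0,0,0,0],[0,-0.03,0,0,0,0]],
  ],
)

```text
time_s: 23.9
position: [0.5247, -0.1906, 0.2167]
tcp_rot: [[0.721, 0.693, -0.008], [0.001, 0.01, 1.0], [0.693, -0.721, 0.006]]
force: [0.5, 0.0, -0.5]
opening: 0.597
```

Emit:
jog_arm(
  rows=[
    [[0,-0.02,0,0,0,0],[0,0,0,0,0,0],[0,0,0,0,0,0],[0,0,0,0,0,0]],
  ],
)

```text
time_s: 24.3
position: [0.5121, -0.1911, 0.2302]
tcp_rot: [[0.72, 0.694, -0.007], [0.001, 0.009, 1.0], [0.694, -0.72, 0.006]]
force: [-0.6, 1.0, -0.5]
opening: 0.596
```

```bash
python3 - <<'E'
from h import *
np.set_printoptions(precision=4,suppress=True)
s=bot.read_state();print(s['position'],s['force'])
a,d,P=cap('wrist','w11'); g=cv2.cvtColor(a,7)
m=(g<75)&(abs(P[...,0]-.602)<.011)&(P[...,2]>.155)&(P[...,2]<.195)&(P[...,1]<-.13)&(P[...,1]>-.23)
Q=P[m]; c=np.polyfit(Q[:,1],Q[:,2],1); print(len(Q),c,'pad',np.polyval(c,-.191))
P6=np.load('P6.npy'); g6=cv2.cvtColor(cv2.imread('pics/w6.png'),6)
m=(g6<75)&(abs(P6[...,0]-.602)<.011)&(P6[...,2]>.155)&(P6[...,2]<.195)&(P6[...,1]<-.13)&(P6[...,1]>-.23);Q=P6[m];c=np.polyfit(Q[:,1],Q[:,2],1); print('before',c,np.polyval(c,-.191))
m=(g<70)&(P[...,0]>.555)&(P[...,0]<.576)&(abs(P[...,1]+.191)<.015)&(abs(P[...,2]-.133)<.015); print('button',m.sum(),np.median(P[m],0) if m.any() else '',np.percentile(P[m][:,0],[5,25]) if m.any() else '')
u,v=w2px('wrist',[.58,-.19,.155]).astype(int); print(u,v); v0=max(0,min(v-110,480-220));u0=max(0,min(u-140,360))
cv2.imwrite('pics/c11.png',cv2.resize(a[v0:v0+220,u0:u0+280],None,fx=2.5,fy=2.5,interpolation=3)[:,:,::-1])
E
```

```text
[ 0.5121 -0.1911  0.2302] [-0.6319  0.9684 -0.4781]
2887 [-0.0671  0.1583] pad 0.17115015069430325
before [-0.1366  0.15  ] 0.17605291995302677
button 325 [ 0.5737 -0.191   0.1346] [0.5728 0.5733]
318 236
```

View pics/c11.png

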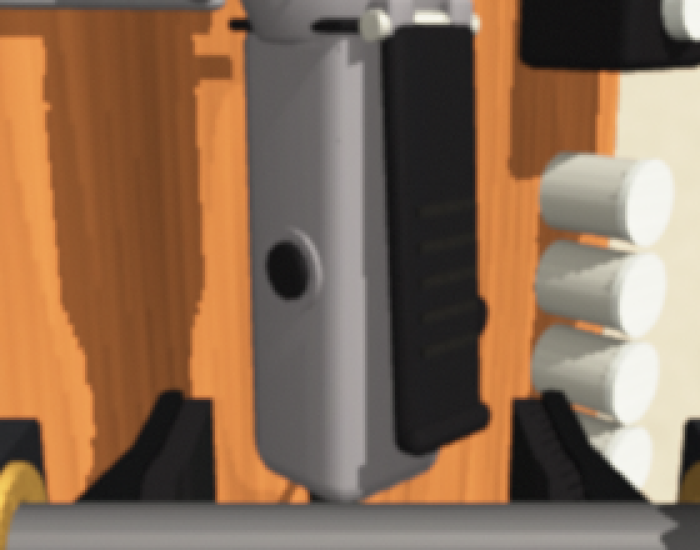

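The button at (290,270) is flush in. The lever pad sits at z 0.1712 (0.07 rad held) and the button face at x 0.5737 (about 7-8 mm in). One last check of the rest, then hand in.

```bash
python3 - <<'E'
from h import *
a,d,P=cap('top'); g=cv2.cvtColor(a,7)
m=(abs(P[...,0]-.5)<.07)&(abs(P[...,1]-.12)<.08)
print('plate',box(P,m&(abs(P[...,2]-.105)<.006)&(g>130)))
o=cv2.cvtColor(cv2.imread('pics/t1.png'),6).astype(int); D=(abs(o-g)>40).astype(np.uint8); n,l,st,ce=cv2.connectedComponentsWithStats(D); print([ (ce[i].round(),st[i,4]) for i in range(1,n) if st[i,4]>40])
s=bot.read_state(); print(s['time_s'],s['force']); bot.hand_in()
E
```

```text
plate (1328, np.float64(0.1053), ((499.9171447753906, 125.14469146728516), (130.7362060546875, 90.8398208618164), 89.513671875))
[(array([369., 304.]), np.int32(5605)), (array([245., 242.]), np.int32(423)), (array([433., 261.]), np.int32(1442)), (array([299., 257.]), np.int32(72)), (array([289., 309.]), np.int32(1231)), (array([450., 303.]), np.int32(669)), (array([263., 306.]), np.int32(276)), (array([556., 309.]), np.int32(428)), (array([337., 321.]), np.int32(192)), (array([513., 377.]), np.int32(7837)), (array([265., 339.]), np.int32(89)), (array([238., 383.]), np.int32(2327)), (array([274., 362.]), np.int32(384)), (array([309., 357.]), np.int32(52)), (array([427., 396.]), np.int32(294)), (array([208., 379.]), np.int32(138)), (array([344., 391.]), np.int32(416)), (array([399., 389.]), np.int32(346)), (array([310., 415.]), np.int32(1309)), (array([372., 398.]), np.int32(187)), (array([432., 451.]), np.int32(54)), (array([380., 465.]), np.int32(261)), (array([329., 470.]), np.int32(258))]
24.4 [-0.46113048  0.54293569  0.01123306]
the job is handed in; nothing more can be done
```

The job is done and handed in at 24.4 s, with the robot clear of everything.

- **Rest:** I placed the aluminium rest over both dowels, fence towards the robot, and let go. The last wrist check showed its plate level at z 0.105 m, flush on the table, with both dowels showing through the holes.
- **Trigger and lock-on:** I squeezed the lever to its stop, pushed the button fully in, then eased the lever up. The lever now holds with its pad at z 0.171 m, about 0.07 rad. The button face is at x 0.574 m, about 7–8 mm in.
- **Other things on the counter:** I compared the last top picture with the first only roughly. The large changes were the arm, shadows and the moved rest. A small one at pixel (299,257), beside the brass key, I did not look at separately. I did not check each toy or part one by one, and the arm hid some of the counter.

**Disagreements:**
- Both cameras put the fingertips about 8 mm behind the TCP, not 14 mm ahead as stated. I used the measured value, and the contact force on the lever agreed with it.
- The top camera puts the rest 2 mm from the wrist camera's position, which is within its calibration.

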